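# Start the dust extraction of the finishing bench

### The job

Start the bench's dust extraction by pressing with closed fingers, in this order: push the raised, ribbed end of the big rocker on the power box all the way down, then push the longest of the three bar keys on the timer box fully down (it stays down), then press the small flat round button on the starter box fully down for a moment and let it come up. Do not press the other two keys or the large mushroom-headed stop button, do not lift or shove the boxes, and leave everything else on the bench where it stands.

Things in the scene. Friction and masses are not known exactly. Their poses are not given: they have to be found in the camera images.
- power_box: Grey metal control box on rubber feet, 110 x 76 mm, 55 mm high, about 0.9 kg, loose on the bench; one big black rocker on top. Origin at the centre of its underside; x along the rocker, towards the end to be pushed; z up. May stand turned any way.
- rocker (a joint): Black rocker, a slab 72 (box x) x 34 x 8 mm, pivoting at its middle about box y, 68 mm above the bench. At 0 to 0.07 rad (off, as found) the end at box +x, marked by three grey cross ribs, stands 8 mm above the pivot, the other end 8 mm below; at 0.44 rad (on) the ribbed end is fully down, tilted as much the other way. No spring: a stiff pivot (0.06 N m, 2 to 7 N) that stays where left.
- rocker_end (a point): Point on the rocker's upper face on the ribbed end, on its centre line, 28 mm from the pivot; turns with the rocker: about 78 mm above the bench as found, about 12 mm lower when fully on.
- timer_box: Grey metal control box on rubber feet, 90 mm (x) by 170 mm (y), 50 mm high, about 0.9 kg, loose on the bench; three parallel black bar keys on top, each 20 mm wide (y), running along x, centres 48 mm apart along y, tops 62 mm above the bench. Origin at the centre of its underside; z up.
- key_long (a joint): The longest bar key, 60 mm long, at box y = +48 mm. Joint value 0 = up, 0.006 m = fully down; a stiff slide without a spring (about 3 N to move) that stays where it is pushed.
- key_long_top (a point): Centre of the upper face of the longest key, 62 mm above the bench when up; moves with the key.
- key_mid (a joint): The middle key, 36 mm long, at box y = 0; to be left up. Joint value 0 = up, 0.006 m = fully down; a stiff slide without a spring (about 3 N to move) that stays where it is pushed.
- key_short (a joint): The shortest key, 18 mm long, at box y = -48 mm; to be left up. Joint value 0 = up, 0.006 m = fully down; a stiff slide without a spring (about 3 N to move) that stays where it is pushed.
- starter_box: Grey metal control box on rubber feet, 80 mm (x) by 160 mm (y), 55 mm high, about 0.9 kg, loose on the bench; a small flat round button and a large mushroom button on top. Origin at the centre of its underside; z up.
- start_button (a joint): The small flat round button, black, 28 mm across, at box y = +42 mm. Joint value 0 = up, 0.006 m = fully down; springs back up by itself; about 1.5 N starts it, 5 N holds it fully down.
- start_top (a point): Centre of the upper face of the small button, 69 mm above the bench when up; moves with it.
- stop_button (a joint): The mushroom-headed stop button, black, 48 mm across, at box y = -42 mm, top 83 mm above the bench; not to be pressed. Joint value 0 = up, 0.006 m = fully down; springs back up by itself; about 1.5 N starts it, 5 N holds it fully down.
- cup: Unglazed clay-coloured mug, 72 mm across plus its handle (own +y), 85 mm high; bystander, stands loose, to be left where it is; origin at the centre of its underside
- jar: Jar with a metal cap, 60 mm across, 80 mm high; bystander, stands loose, to be left where it is; origin at the centre of its underside
- bowl: Unglazed bowl, 110 mm across, 50 mm high; bystander, stands loose, to be left where it is; origin at the centre of its underside
- block: Cork sanding block, 85 x 55 x 30 mm; bystander, stands loose, to be left where it is; origin at the centre of its underside
- spatula: Spatula with a wooden handle, lying flat at the robot's right; bystander, to be left where it is
- spool: Wooden spool, 52 mm across, 52 mm high; bystander, stands loose, to be left where it is; origin at the centre of its underside
Not all that is in view belongs to the job. What is shaped like the starter_box but red is not meant.

How it is judged:
On the way, in this order (a step that is already met when the one before it is completed fails the run):
1. the ribbed end of the rocker is pushed down (past 0.36 of 0.44 rad) (value of joint rocker above 0.36 rad), for 0.1 s.
2. the longest key is pushed down (past 4.5 of 6 mm) (value of joint rocker above 0.36 rad and value of joint key_long above 0.0045 m), for 0.1 s.
3. the small round button is pressed down (past 4.5 of 6 mm) (all of step 2 and value of joint start_button above 0.0045 m), for 0.1 s.
At the end, for the whole second after the job is handed in: rocker on (past 0.36 rad) and the longest key down (past 4.5 mm), both staying so; the small button up again (under 1.5 mm), the other two keys and the stop button up (under 3 and 1.5 mm); the three boxes at rest, level within 0.05 rad (all of step 2 and value of joint each of start_button, stop_button below 0.0015 m and value of joint each of key_mid, key_short below 0.003 m and angle between each of power_box, timer_box, starter_box's own z axis and vertical below 0.05 rad and linear speed of each of power_box, timer_box, starter_box below 0.02 m/s); the robot touches nothing.
It fails at once if the longest key is pressed (over 3 mm) before the rocker is on (value of joint key_long above 0.003 m and not (value of joint rocker above 0.35 rad)).
It fails at once if the small button is pressed (over 3 mm) before the rocker is on and the longest key down (value of joint start_button above 0.003 m and not (value of joint rocker above 0.35 rad and value of joint key_long above 0.0042 m)).
It fails at once if the stop button or one of the other two keys is pressed (over 3 mm) (value of joint any of stop_button, key_mid, key_short above 0.003 m).
It fails at once if a control box is lifted (over 12 mm), tipped (over 0.2 rad) or shoved (over 40 mm) (height (world z) of any of power_box, timer_box, starter_box above 0.012 m or angle between any of power_box, timer_box, starter_box's own z axis and vertical above 0.2 rad or distance of any of power_box, timer_box, starter_box from where it was at the start of the episode above 0.04 m).
It fails at once if a bystander is moved by more than 30 mm (distance of any of cup, jar, bowl, block, spatula, spool from where it was at the start of the episode above 0.03 m).
It also fails if it takes over 51 s, if anything falls off the work surface, if the arm or the gripper's body presses on something with over 40 N, if the wrist force passes 120 N, or if a joint passes its speed limit or range.

### The arm

A 6-joint arm with a two-finger parallel gripper is mounted at the origin on the work surface. World frame = base frame: x ahead of the robot, y to its left, z up, the work surface at z = 0. Lengths are in m, angles in rad, forces in N, time in s.
With the tool pointing down it reaches from about 0.35 to 0.85 m from the base axis. Payload 8.1 kg.
Tool frame: the origin (TCP) lies on the centre line of the jaws, within the pads' length; the fingertips stand 17 mm ahead of it and the grasp point (between the pads) lies 2 mm behind it; z points along the fingers, y is the line along which they close (so a half turn about z gives the same grasp; the last joint's range is limited). The gripper opens to 93 mm and grips with 3 to 60 N. Pads are 15 mm wide; open, the fingers measure 128 mm over their backs; the gripper's body (75 mm by 188 mm) begins 65 mm behind the grasp point.
Start: joints at [-1.203, 0.13, 1.488, -0, 1.523, -0.085], TCP at [0.263, -0.54, 0.236] pointing down, gripper open.
Joint ranges: [-2.96, 2.96], [-0.89, 2.26], [0.02, 2.5], [-1.34, 4.48], [0, 2.73], [-2.66, 2.66]. Speed limits (rad/s): [2.39, 2.39, 2.79, 3.14, 3.14, 3.14].

### API

Orientations are given as a rotation vector (axis times angle).
In Python, from plant import telemetry, viewer, order gives the robot as it stands.
- The arm moves only by the tool send_rows, never from a script. Its argument "plan" is a list that holds one entry, the list of rows, each a list of 5 numbers: the closure, from -1 (fully open) to 1 (shut), then the shift along the world's x, y, z normalised to -1 to 1, where 1 is 0.2 m, then the turn about the world's z normalised to -1 to 1, where 1 is 60 degrees. A call has 1 to 20 rows; each row is the pose to reach, as a shift and turn from the pose commanded when the call began; what a row does not reach only later rows make up. A row lasts 1/12 s, in which the tool goes at most 41.7 mm and 7.16 degrees, less where a joint would pass 70% of its speed; a pose out of reach is approached as far as the arm can. A call with a number of a shift or a turn outside -1 to 1 is refused whole. A call with a gripper value outside its range is refused whole. The fingers move at their own pace and stop on an object; "force" is the grip in N (left out, the last holds). Time passes only in rows, so rows that repeat a pose let the fingers close. It gives the time, the measured TCP pose, the force, the opening and the grip force at its end, in the units of the state.
- telemetry.read_state(): the state, without advancing time (a new reading comes with each control period).
- viewer.read_camera(name): name is "scene" or "top" or "wrist"; returns (picture, depth): 480x640x3 uint8, blue, green, red; 480x640 float32, m along the optical axis (not along the pixel's ray), 0 where there is no reading.
- viewer.calibration(name): a dict with "camera_matrix" (3x3 intrinsics, pixels), "extrinsics" (4x4, takes a point from camera to world coordinates); the wrist camera has in their place "hand_eye" (4x4, takes a point from camera to tool coordinates, whose origin is the TCP and whose axes are the flange's). Camera axes: x right, y up, looking along -z (the intrinsics and any distortion apply to the point x, -y, -z); pixel columns grow to the right and rows downward; lengths in m; the calibration is good to about 2 mm. A picture is of the moment at which its call begins: read the wrist's pose just before it. calibration takes no time and is no camera call.
- order.close_job(): hands the job in; it is judged then, once.
The state is a dict: "t": time; "q": joint angles; "dq": joint speeds; "joint_torque": joint torques, N m; "tool_pos": TCP position; "orientation": TCP orientation; "force": force on the tool from outside, world axes, zero at the start; "wrist_torque": the same for the moment, N m; "opening": finger opening in m; "gripper_force": force on a finger pad.
Only numpy, scipy, OpenCV 4.12 (cv2) and the standard library are available. Lean on these libraries where they do the work, as an engineer would, in place of code of your own. Each camera call takes 0.05 s, during which the arm holds its last target. There are 200 camera calls.

## Working session

There is one attempt and no reset: what is moved stays moved. The work goes in short steps, Python scripts to look and compute and a tool call to move; the robot and the scene stay as the last step left them, time stands still between calls to the robot, and variables do not carry over. Pictures are saved under pics/ and viewed, at most 10 in all, crops included, and the job is handed in when it is done.

Besides the shell and the picture viewer there is one more tool, called after "Emit:" by a JSON object that holds its "api" and its "payload". send_rows: Moves the arm, as the interface text tells. Scaled input: -1 to 1 covers 0.2 m each way for a shift and 60 degrees each way for a turn. Its arguments: {"type":"object","properties":{"plan":{"type":"array"},"force":{"type":"number"}},"required":["plan"]}

```bash
mkdir -p pics; cat > h.py <<'E'
import numpy as np, cv2
from plant import telemetry, viewer, order
def grab(n):
    s=telemetry.read_state(); im,d=viewer.read_camera(n); c=viewer.calibration(n)
    return s,im,d,c
def pts(d,c):
    K=np.array(c["camera_matrix"]);T=np.array(c["extrinsics"])
    v,u=np.mgrid[0:480,0:640]
    P=np.stack([(u-K[0,2])/K[0,0]*d,-(v-K[1,2])/K[1,1]*d,-d],-1)
    return P@T[:3,:3].T+T[:3,3]
E
python3 - <<'E'
from h import *
for n in("top","scene"):
    s,im,d,c=grab(n); cv2.imwrite(f"pics/{n}.png",im); np.save(f"{n}.npy",pts(d,c)); np.save(f"{n}_im.npy",im)
    print(n,{k:np.round(v,3).tolist() if not isinstance(v,str) else v for k,v in c.items()})
print(s)
E
```

```text
top {'camera_matrix': [[606.862, 0.0, 328.846], [0.0, 606.862, 245.217], [0.0, 0.0, 1.0]], 'extrinsics': [[0.013, 0.993, -0.117, 0.345], [-1.0, 0.011, -0.013, -0.038], [-0.012, 0.117, 0.993, 1.486], [0.0, 0.0, 0.0, 1.0]]}
scene {'camera_matrix': [[614.906, 0.0, 312.333], [0.0, 614.906, 236.278], [0.0, 0.0, 1.0]], 'extrinsics': [[-0.74, -0.405, 0.537, 1.321], [0.672, -0.467, 0.575, 0.815], [0.017, 0.786, 0.618, 1.014], [0.0, 0.0, 0.0, 1.0]]}
{'t': 0.05, 'q': array([-1.20342968e+00,  1.31141177e-01,  1.48926906e+00,  1.04683138e-05,
        1.52301699e+00, -8.54018323e-02]), 'dq': array([-0.00120614, -0.00043944, -0.00065041, -0.00044811,  0.00017129,
        0.00068013]), 'joint_torque': array([ 8.98328672e-04, -5.61770189e+01, -4.93493593e+01,  7.70025468e-02,
        2.98725546e-02, -5.28665316e-05]), 'tool_pos': array([ 0.2623016 , -0.53902616,  0.23460498]), 'orientation': array([-3.05966154e+00, -7.04738936e-01,  3.88444762e-04]), 'force': array([0.33785996, 0.2558478 , 0.65446003]), 'wrist_torque': array([ 0.00538679, -0.01393781,  0.01966354]), 'gripper_force': 0.0, 'opening': 0.09300148463364859}
```

View pics/top.png

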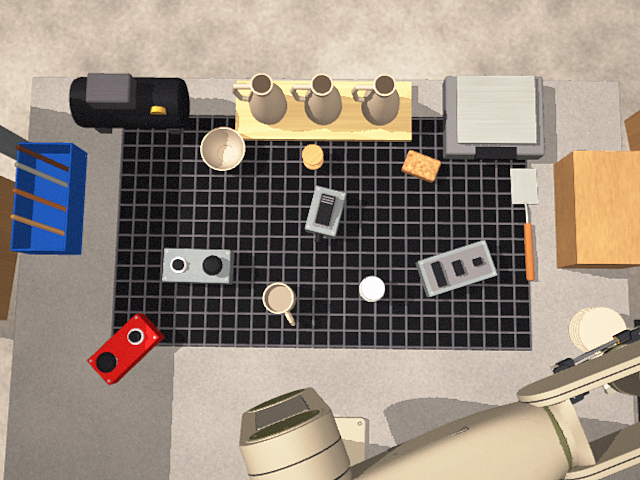

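View pics/scene.png

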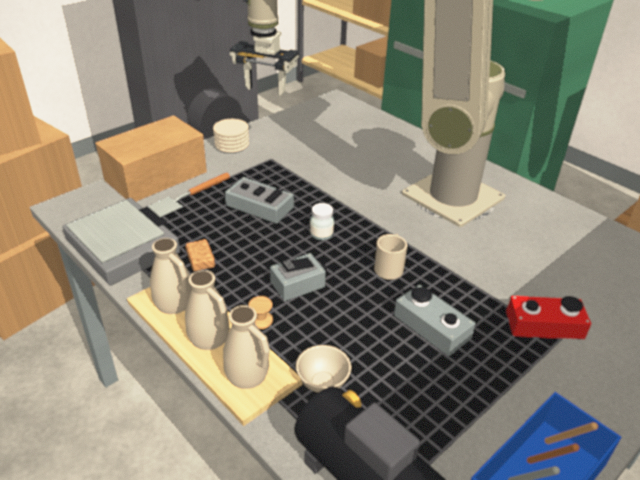

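Top view candidates:
- Power box at (325,210), with the ribbed end near (327,197).
- Timer box at (457,268). The long key looks like (438,274), then mid (459,268) and short (477,262).
- Grey starter box at (197,265), with the small button at (178,265) and the mushroom at (212,265).
- Red decoy at (125,348), which is not meant.

I'll check these choices in a close crop and measure them.

```bash
python3 - <<'E'
from h import *
im=np.load("top_im.npy");P=np.load("top.npy")
t=[cv2.resize(im[y-45:y+45,x-48:x+48],(384,360),interpolation=cv2.INTER_CUBIC) for x,y in((325,210),(457,268))]
b=cv2.resize(im[265-30:265+30,197-48:197+48],(384,240),interpolation=cv2.INTER_CUBIC)
b2=np.zeros_like(b)
cv2.imwrite("pics/crop.png",np.vstack([np.hstack(t),np.hstack([b,b2])]))
# boxes: depth segmentation of connected regions above 30mm
z=P[...,2]; m=((z>.03)&(z<.11)).astype(np.uint8)
n,l,st,ce=cv2.connectedComponentsWithStats(m)
for name,(u,v) in dict(power=(325,225),timer=(457,268),starter=(197,265),jar=(372,289),cup=(279,297),spool=(313,156),bowl=(222,150),block=(421,166)).items():
    k=l[v,u]
    if not k: k=l[v-3:v+4,u-12:u+12].max()
    Q=P[l==k]; r=cv2.minAreaRect((Q[:,:2]*1000).astype(np.float32)); 
    print(name,np.round(Q.min(0),3),np.round(Q.max(0),3),np.round(r[0],1),np.round(r[1],1),round(r[2],1))
for q in((327,197),(322,222),(438,274),(459,268),(477,262),(178,265),(212,265)): print(q,np.round(P[q[1],q[0]],4))
E
```

```text
power [ 0.522 -0.057  0.03 ] [0.657 0.041 0.084] [587.   -5.7] [ 76.4 130.4] 76.1
timer [ 0.396 -0.416  0.031] [ 0.532 -0.228  0.071] [ 463.5 -322.8] [ 90.2 171.4] 18.4
starter [0.421 0.215 0.03 ] [0.503 0.377 0.089] [462.  295.9] [161.3  80.9] 89.0
jar [ 0.383 -0.152  0.031] [ 0.44  -0.092  0.087] [ 411.1 -121.7] [56.6 59.9] 0.8
cup [-0.247 -1.203 -0.781] [1.586 1.297 1.486] [680.7  33.7] [1821.5 2498.9] 0.9
spool [0.709 0.    0.042] [0.761 0.049 0.062] [734.9  25. ] [50.5 49.5] 80.0
bowl [-0.247 -1.203 -0.781] [1.586 1.297 1.486] [680.7  33.7] [1821.5 2498.9] 0.9
block [ 0.713 -0.247  0.03 ] [ 0.728 -0.237  0.035] [ 720.8 -242. ] [ 9.9 15. ] 89.8
(327, 197) [ 0.6249 -0.0137  0.0796]
(322, 222) [ 0.5665 -0.0025  0.0712]
(438, 274) [ 0.4474 -0.276   0.0628]
(459, 268) [ 0.462  -0.3249  0.0642]
(477, 262) [ 0.4772 -0.3688  0.0576]
(178, 265) [0.461  0.3344 0.0693]
(212, 265) [0.461  0.2521 0.0803]
```

View pics/crop.png

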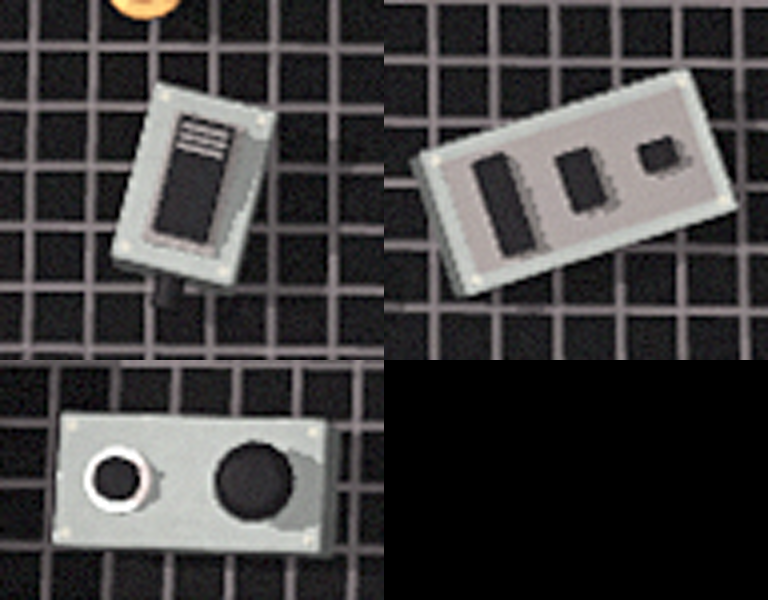

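The crop shows the ribs at the upper end of the rocker, near top-image pixel (327,195). The long key is the leftmost one at (438,274). The small button with its white collar is at (178,265), and the mushroom is on the right at (212,265). Next I'll refine the poses.

```bash
python3 - <<'E'
from h import *
P=np.load("top.npy"); im=np.load("top_im.npy").astype(int); g=im.max(2)
def roi(u0,u1,v0,v1):
    M=np.zeros(g.shape,bool); M[v0:v1,u0:u1]=1; return M
def rect(M,n):
    l,lab,st,_=cv2.connectedComponentsWithStats(M.astype(np.uint8)); M=lab==1+np.argmax(st[1:,4])
    Q=P[M]; r=cv2.minAreaRect((Q[:,:2]*1000).astype(np.float32)); print(n,len(Q),np.round(r[0],1),np.round(r[1],1),round(r[2],1),"med z",np.round(np.median(Q[:,2]),4), "mean",np.round(Q.mean(0),4))
z=P[...,2]
A=roi(295,360,175,245); rect(A&(z>.045),"pbox"); rect(A&(z>.0605),"rocker")
B=roi(410,505,230,305); rect(B&(z>.03),"tbox"); rect(roi(425,450,250,300)&(z>.056),"klong"); rect(roi(450,468,250,300)&(z>.056),"kmid")
rect(roi(165,192,250,280)&(g<70)&(z>.05),"small"); rect(roi(165,192,250,280)&(z>.0585),"collar");rect(roi(196,232,245,285)&(z>.065),"mush")
print(np.round(z[265,166:194]*1000).astype(int).tolist())
print(g[265,166:194].tolist())
E
```

```text
pbox 1443 [501.8  -1.9] [ 91.6 308.9] 86.4 med z 0.0562 mean [ 0.5936 -0.0085  0.0652]
rocker 451 [491.3  -9. ] [293.7  54.6] 0.6 med z 0.0703 mean [ 0.5961 -0.008   0.0737]
tbox 2753 [ 428.4 -217.4] [ 90.2 393.5] 18.4 med z 0.05 mean [ 0.4619 -0.3199  0.0561]
klong 203 [ 447.8 -276.7] [59.4 22.1] 19.8 med z 0.0611 mean [ 0.4477 -0.2771  0.061 ]
kmid 120 [ 463.3 -322.8] [34.8 22. ] 19.1 med z 0.0608 mean [ 0.4632 -0.3225  0.061 ]
small 93 [463.4 335.6] [22.3 23.8] 85.5 med z 0.0679 mean [0.4627 0.3355 0.0677]
collar 142 [462.5 339.6] [31.  38.8] 64.3 med z 0.0671 mean [0.4625 0.3371 0.0663]
mush 324 [397.7 123.8] [337.1  46.7] 64.0 med z 0.0799 mean [0.4599 0.2512 0.0882]
[56, 52, 51, 50, 55, 66, 71, 67, 67, 67, 64, 68, 69, 70, 75, 72, 68, 55, 59, 55, 55, 45, 56, 54, 55, 55, 47, 57]
[194, 193, 192, 189, 253, 240, 113, 37, 52, 51, 57, 50, 51, 53, 56, 53, 34, 8, 221, 250, 193, 143, 138, 195, 209, 204, 200, 200]
```

```bash
cat >> h.py <<'E'
def ray(n,u,v,z,c=None):
    c=c or viewer.calibration(n);K=np.array(c["camera_matrix"]);T=np.array(c["extrinsics"])
    r=T[:3,:3]@[(u-K[0,2])/K[0,0],-(v-K[1,2])/K[1,1],-1]; o=T[:3,3]
    return o+r*(z-o[2])/r[2]
E
python3 - <<'E'
from h import *
a=ray("top",328.8,194.8,.08); b=ray("top",322.5,224.8,.064); print(a,b,(a+b)/2,np.degrees(np.arctan2(*(a-b)[1::-1])),np.linalg.norm((a-b)[:2]))
P=np.load("top.npy"); z=P[...,2]
for lo in(.048,.06):
    M=np.zeros(z.shape,np.uint8); M[180:242,300:352]=(z[180:242,300:352]>lo)&(z[180:242,300:352]<.086)
    M=cv2.morphologyEx(M,cv2.MORPH_OPEN,np.ones((5,5))); 
    Q=P[M>0][:,:2]*1000; r=cv2.minAreaRect(Q.astype(np.float32)); w=np.linalg.eigh(np.cov(Q.T))[1][:,1]
    print(lo,r,Q.mean(0),np.degrees(np.arctan2(w[1],w[0])))
print(ray("top",178.25,265,.069), ray("top",438+0,274,.062))
E
```

```text
[ 0.63009529 -0.01786886  0.08      ] [ 0.56090371 -0.00361698  0.064     ] [ 0.5954995  -0.01074292  0.072     ] -11.638844803974198 0.07064411662501899
0.048 ((596.744873046875, -8.104084014892578), (76.16928100585938, 110.34825134277344), 76.16283416748047) [594.6821451   -7.82183718] 164.6445885816947
0.06 ((597.9498901367188, -8.49477767944336), (34.202545166015625, 73.8582763671875), 75.50670623779297) [597.37593247  -8.11269362] 164.55655244058138
[0.46102856 0.3339058  0.069     ] [ 0.44747818 -0.27608351  0.062     ]
```

Emit:
{"api": "send_rows", "payload": {"plan": [[[1, 0.1, 0.15, 0, -0.04], [1, 0.25, 0.35, 0, -0.08], [1, 0.4, 0.55, 0, -0.12], [1, 0.5, 0.75, 0, -0.16], [1, 0.6, 0.87, 0, -0.2], [1, 0.6, 0.87, 0, -0.22]]], "force": 20}}

```text
t: 0.6
tool_pos: [0.3851, -0.3608, 0.2353]
orientation: [-3.12, -0.35, -0.002]
force: [-0.2, -0.3, 0.3]
opening: 0.0576
gripper_force: 0.0
```

Emit:
{"api": "send_rows", "payload": {"plan": [[[1, 0.1, 0.15, 0, -0.04], [1, 0.25, 0.35, 0, -0.08], [1, 0.4, 0.55, 0, -0.12], [1, 0.5, 0.75, 0, -0.16], [1, 0.6, 0.87, 0, -0.2], [1, 0.6, 0.87, 0, -0.22]]]}}

```text
t: 1.1
tool_pos: [0.5048, -0.1864, 0.2352]
orientation: [-3.139, 0.01, -0.001]
force: [0.2, -0.3, -0.3]
opening: 0.0174
gripper_force: 0.0
```

Emit:
{"api": "send_rows", "payload": {"plan": [[[1, 0.1, 0.15, 0, -0.04], [1, 0.25, 0.35, 0, -0.08], [1, 0.4, 0.55, 0, -0.12], [1, 0.5, 0.75, 0, -0.16], [1, 0.61, 0.87, 0, -0.2], [1, 0.61, 0.87, 0, -0.22], [1, 0.61, 0.87, 0, -0.22], [1, 0.61, 0.87, 0, -0.22]]]}}

```text
t: 1.77
tool_pos: [0.6242, -0.0171, 0.2347]
orientation: [3.119, -0.37, -0.003]
force: [-0.1, -0.4, -0.7]
opening: 0.0005
gripper_force: 0.0
```

```bash
cat >> h.py <<'E'
from scipy.spatial.transform import Rotation as R
def wray(s,c,u,v,z):
    T=np.eye(4);T[:3,:3]=R.from_rotvec(s["orientation"]).as_matrix();T[:3,3]=s["tool_pos"]
    return ray("wrist",u,v,z,dict(camera_matrix=c["camera_matrix"],extrinsics=T@np.array(c["hand_eye"])))
def wpix(s,c,p):
    T=np.eye(4);T[:3,:3]=R.from_rotvec(s["orientation"]).as_matrix();T[:3,3]=s["tool_pos"]
    q=np.linalg.inv(T@np.array(c["hand_eye"]))@[*p,1]; K=np.array(c["camera_matrix"])
    return K[0,0]*q[0]/-q[2]+K[0,2], K[1,1]*-q[1]/-q[2]+K[1,2]
E
python3 - <<'E'
from h import *
s,im,d,c=grab("wrist"); 
print(c["hand_eye"],s["tool_pos"],c["camera_matrix"])
for p in((.624,-.0153,.078),(.5967,-.0085,.072),(*s["tool_pos"][:2],.078)):
    u,v=wpix(s,c,p);print(p,u,v); cv2.circle(im,(int(round(u)),int(round(v))),3,(0,0,255),1)
cv2.imwrite("pics/w1.png",im)
E
```

```text
[[-6.11167096e-04  9.62221230e-01  2.72268122e-01  7.72314847e-02]
 [ 9.99999813e-01  5.95265783e-04  1.40999273e-04  6.48651083e-04]
 [-2.63994036e-05  2.72268158e-01 -9.62221414e-01 -1.49574891e-01]
 [ 0.00000000e+00  0.00000000e+00  0.00000000e+00  1.00000000e+00]] [ 0.62417843 -0.01709186  0.23473536] [[360.56404431   0.         319.42004567]
 [  0.         360.56404431 235.22840478]
 [  0.           0.           1.        ]]
(0.624, -0.0153, 0.078) 316.66959363988775 225.2357026870528
(0.5967, -0.0085, 0.072) 316.5467073883856 253.47020769272714
(np.float64(0.6241784314044209), np.float64(-0.017091857065917922), 0.078) 318.6099058366988 224.5783024138843
```

View pics/w1.png

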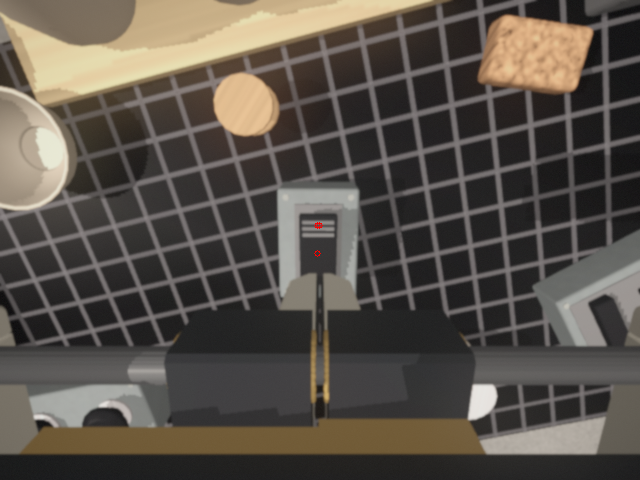

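The wrist view shows the ribs at (318,228), with the TCP's projection at (318.6,224.6), right over the ribbed end. I'm going down.

Emit:
{"api": "send_rows", "payload": {"plan": [[[1, 0, 0, -0.15, 0], [1, 0, 0, -0.3, 0], [1, 0, 0, -0.45, 0], [1, 0, 0, -0.58, 0], [1, 0, 0, -0.64, 0], [1, 0, 0, -0.66, 0], [1, 0, 0, -0.68, 0], [1, 0, 0, -0.7, 0], [1, 0, 0, -0.71, 0], [1, 0, 0, -0.72, 0], [1, 0, 0, -0.73, 0], [1, 0, 0, -0.74, 0], [1, 0, 0, -0.74, 0]]]}}

```text
t: 2.9
tool_pos: [0.6254, -0.0175, 0.0884]
orientation: [-3.119, 0.373, -0.003]
force: [2.3, -0.7, 2.7]
opening: 0.0004
gripper_force: 1.6
```

Emit:
{"api": "send_rows", "payload": {"plan": [[[1, 0, 0, -0.01, 0], [1, 0, 0, -0.015, 0], [1, 0, 0, -0.02, 0], [1, 0, 0, -0.025, 0], [1, 0, 0, -0.025, 0]]]}}

```text
t: 3.32
tool_pos: [0.6255, -0.0176, 0.0841]
orientation: [-3.119, 0.373, -0.003]
force: [1.2, -1.3, 9.9]
opening: 0.0003
gripper_force: 5.1
```

Emit:
{"api": "send_rows", "payload": {"plan": [[[1, 0, 0, -0.005, 0], [1, 0, 0, -0.01, 0], [1, 0, 0, -0.01, 0], [1, 0, 0, -0.01, 0]]]}}

```text
t: 3.65
tool_pos: [0.6258, -0.0175, 0.0837]
orientation: [-3.119, 0.373, -0.004]
force: [-3.4, -0.5, 20.1]
opening: 0.0004
gripper_force: 9.7
```

Emit:
{"api": "send_rows", "payload": {"plan": [[[1, 0, 0, 0.03, 0], [1, 0, 0, 0.12, 0], [1, 0, 0, 0.25, 0], [1, 0, 0, 0.4, 0], [1, 0, 0, 0.5, 0], [1, -0.1, -0.15, 0.5, 0.05], [1, -0.2, -0.3, 0.5, 0.15], [1, -0.3, -0.45, 0.5, 0.25], [1, -0.4, -0.6, 0.5, 0.35], [1, -0.5, -0.75, 0.5, 0.45], [1, -0.6, -0.9, 0.5, 0.55], [1, -0.7, -1, 0.5, 0.55], [1, -0.7, -1, 0.5, 0.55]]]}}

```text
t: 4.73
tool_pos: [0.4805, -0.2203, 0.1793]
orientation: [-3.097, -0.523, 0.007]
force: [-0.5, 0.3, -0.2]
opening: 0.0008
gripper_force: 0.0
```

Emit:
{"api": "send_rows", "payload": {"plan": [[[1, -0.1, -0.15, 0, 0], [1, -0.19, -0.3, 0, 0], [1, -0.19, -0.3, 0, 0], [1, -0.19, -0.3, 0, 0]]]}}

```text
t: 5.07
tool_pos: [0.4452, -0.2779, 0.1797]
orientation: [-3.096, -0.523, 0.002]
force: [0.0, 0.2, -0.7]
opening: 0.0003
gripper_force: 0.0
```

```bash
python3 - <<'E'
from h import *
s,im,d,c=grab("wrist"); print(s["tool_pos"],s["force"])
for p in((.448,-.277,.062),(.4633,-.3225,.062),(*s["tool_pos"][:2],.062)):
    u,v=wpix(s,c,p);print(p,u,v); cv2.circle(im,(int(round(u)),int(round(v))),3,(0,0,255),1)
s,t,d,c=grab("top"); P=pts(d,c)
for q in((328,196),(327,200),(325,212),(323,222)): print(q,np.round(np.median(P[q[1]-1:q[1]+2,q[0]-2:q[0]+3,2]),4))
im=im[40:440]; t=cv2.resize(t[180:240,295:355],(400,400),interpolation=cv2.INTER_CUBIC)
cv2.imwrite("pics/w2.png",np.hstack([im[:,100:500],t]))
E
```

```text
[ 0.44521807 -0.27788051  0.17965239] [ 0.04578732  0.22634164 -0.70525881]
(0.448, -0.277, 0.062) 318.075035076368 232.66960619974884
(0.4633, -0.3225, 0.062) 380.5178726979081 233.2767664706994
(np.float64(0.4452180720140559), np.float64(-0.2778805068961142), 0.062) 317.97561613628113 236.3165268824618
(328, 196) 0.0613
(327, 200) 0.0665
(325, 212) 0.0723
(323, 222) 0.0775
```

View pics/w2.png

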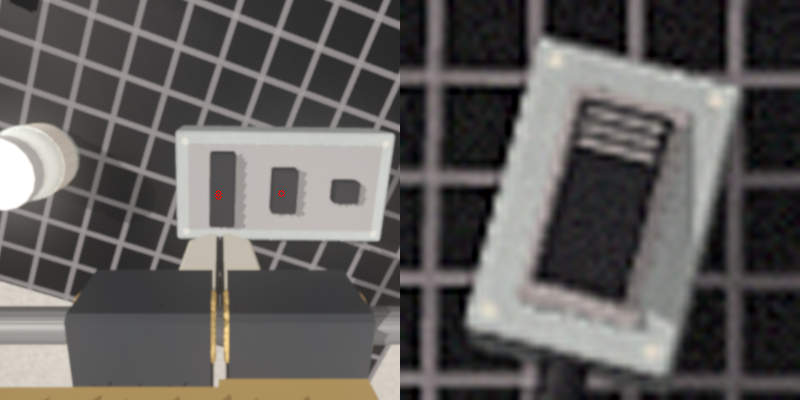

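The rocker is on: its ribbed end is now at about 63 mm and the far end at about 77 mm. In the wrist crop the long key is centred at (222,188), and the TCP's projection is on it. Next I'll press the key.

Emit:
{"api": "send_rows", "payload": {"plan": [[[1, 0.01, 0, -0.15, 0], [1, 0.01, 0, -0.3, 0], [1, 0.01, 0, -0.42, 0], [1, 0.01, 0, -0.47, 0], [1, 0.01, 0, -0.49, 0], [1, 0.01, 0, -0.5, 0], [1, 0.01, 0, -0.51, 0], [1, 0.01, 0, -0.52, 0], [1, 0.01, 0, -0.53, 0], [1, 0.01, 0, -0.53, 0]]]}}

```text
t: 6.0
tool_pos: [0.4495, -0.278, 0.0758]
orientation: [3.095, 0.528, 0.003]
force: [0.7, 0.2, 1.9]
opening: 0.0005
gripper_force: 1.0
```

Emit:
{"api": "send_rows", "payload": {"plan": [[[1, 0, 0, -0.005, 0], [1, 0, 0, -0.01, 0], [1, 0, 0, -0.015, 0], [1, 0, 0, -0.02, 0], [1, 0, 0, -0.02, 0]]]}}

```text
t: 6.42
tool_pos: [0.4494, -0.2782, 0.0731]
orientation: [3.096, 0.528, 0.002]
force: [-4.4, 5.3, 20.2]
opening: 0.0003
gripper_force: 9.9
```

Emit:
{"api": "send_rows", "payload": {"plan": [[[1, 0, 0, 0.02, 0], [1, 0, 0, 0.1, 0], [1, 0, 0, 0.25, 0], [1, 0, 0, 0.4, 0], [1, 0, 0, 0.55, 0], [1, 0, 0.2, 0.55, 0], [1, 0, 0.4, 0.55, 0], [1, 0, 0.6, 0.55, 0], [1, 0.03, 0.8, 0.55, 0], [1, 0.06, 1, 0.55, 0]]]}}

```text
t: 7.25
tool_pos: [0.4597, -0.0762, 0.1803]
orientation: [3.097, 0.526, -0.001]
force: [1.4, -0.3, 0.3]
opening: 0.0003
gripper_force: 0.0
```

Emit:
{"api": "send_rows", "payload": {"plan": [[[1, 0, 0.2, 0, 0], [1, 0, 0.4, 0, 0], [1, 0, 0.6, 0, 0], [1, 0, 0.8, 0, 0], [1, 0, 1, 0, 0]]]}}

```text
t: 7.67
tool_pos: [0.4598, 0.124, 0.1804]
orientation: [3.096, 0.527, -0.001]
force: [1.0, 0.1, -1.2]
opening: 0.0007
gripper_force: 0.0
```

Emit:
{"api": "send_rows", "payload": {"plan": [[[1, 0, 0.2, 0, 0], [1, 0, 0.4, 0, 0], [1, 0, 0.6, 0, 0], [1, 0, 0.8, 0, 0], [1, 0, 1, 0, 0], [1, 0, 1, 0, 0], [1, 0, 1, 0, 0]]]}}

```text
t: 8.25
tool_pos: [0.4596, 0.3238, 0.1796]
orientation: [3.095, 0.533, -0.003]
force: [0.0, 0.0, -1.3]
opening: 0.0006
gripper_force: 0.0
```

```bash
python3 - <<'E'
from h import *
s,im,d,c=grab("wrist"); print(s["tool_pos"],s["force"])
for p in((.4625,.3365,.069),(*s["tool_pos"][:2],.069)):
    u,v=wpix(s,c,p);print(p,u,v); cv2.circle(im,(int(round(u)),int(round(v))),3,(0,0,255),1)
s,t,d,c=grab("top"); P=pts(d,c)
for q in((438,274),(459,268),(477,262)): print(q,np.round(np.median(P[q[1]-2:q[1]+3,q[0]-2:q[0]+3,2]),4))
t=cv2.resize(t[238:298,427:487],(400,400),interpolation=cv2.INTER_CUBIC)
cv2.imwrite("pics/w3.png",np.hstack([im[40:440,100:500],t]))
E
```

```text
[0.45956933 0.32381539 0.17957743] [ 0.03386076  0.01570572 -1.30191327]
(0.4625, 0.3365, 0.069) 302.7508910185944 229.81291709789954
(np.float64(0.4595693256141681), np.float64(0.3238153859444715), 0.069) 317.4693046817042 238.79816155993106
(438, 274) 0.054
(459, 268) 0.0611
(477, 262) 0.0604
```

View pics/w3.png

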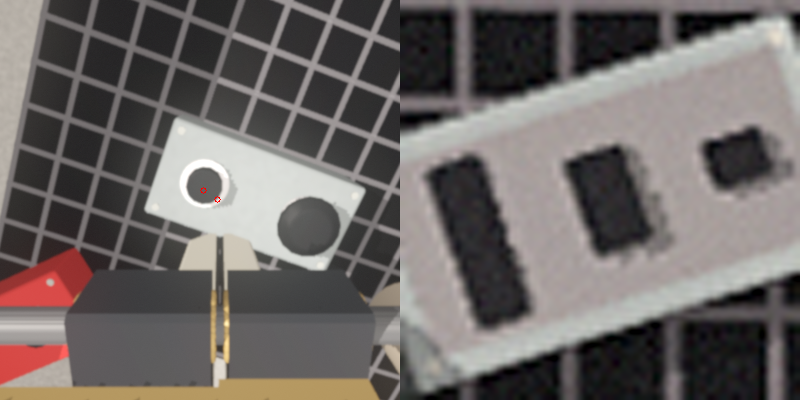

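The long key is down: its top is at about 54 mm, while the other two are still at about 61 mm. In the wrist crop the button is at (204,185). I'll centre on it and press.

Emit:
{"api": "send_rows", "payload": {"plan": [[[1, 0.02, 0.06, 0, 0], [1, 0.02, 0.06, -0.15, 0], [1, 0.02, 0.06, -0.3, 0], [1, 0.02, 0.06, -0.4, 0], [1, 0.02, 0.06, -0.45, 0], [1, 0.02, 0.06, -0.47, 0], [1, 0.02, 0.06, -0.48, 0], [1, 0.02, 0.06, -0.49, 0], [1, 0.02, 0.06, -0.5, 0], [1, 0.02, 0.06, -0.51, 0], [1, 0.02, 0.06, -0.51, 0], [1, 0.02, 0.06, -0.51, 0]]]}}

```text
t: 9.35
tool_pos: [0.4658, 0.3347, 0.0803]
orientation: [-3.097, -0.528, -0.005]
force: [-1.1, -3.7, 5.9]
opening: 0.0004
gripper_force: 3.0
```

Emit:
{"api": "send_rows", "payload": {"plan": [[[1, 0, 0, -0.01, 0], [1, 0, 0, -0.015, 0], [1, 0, 0, -0.015, 0], [1, 0, 0, -0.015, 0]]]}}

```text
t: 9.68
tool_pos: [0.4661, 0.3349, 0.0799]
orientation: [-3.097, -0.528, -0.005]
force: [-9.2, -9.3, 26.9]
opening: 0.0004
gripper_force: 13.4
```

Emit:
{"api": "send_rows", "payload": {"plan": [[[1, 0, 0, 0.02, 0], [1, 0, 0, 0.1, 0], [1, 0, 0, 0.25, 0], [1, 0, 0, 0.4, 0], [1, 0, 0, 0.55, 0], [1, 0, 0, 0.7, 0], [1, 0, 0, 0.7, 0], [1, -0.3, -0.3, 0.7, 0], [1, -0.5, -0.5, 0.7, 0], [1, -0.7, -0.7, 0.7, 0], [1, -0.7, -0.7, 0.7, 0], [1, -0.7, -0.7, 0.7, 0], [1, -0.7, -0.7, 0.7, 0]]]}}

```text
t: 10.77
tool_pos: [0.3217, 0.1922, 0.2155]
orientation: [3.097, 0.527, 0.001]
force: [0.0, -0.2, 0.1]
opening: 0.0003
gripper_force: 0.0
```

```bash
python3 - <<'E'
from h import *
s,t,d,c=grab("top"); P=pts(d,c); print(s["tool_pos"],s["t"],s["force"])
for q in((178,265),(212,265),(438,274),(459,268),(477,262),(328,196),(323,222)): print(q,np.round(np.median(P[q[1]-2:q[1]+3,q[0]-2:q[0]+3,2]),4))
cv2.imwrite("pics/t4.png",t)
E
```

```text
[0.32166302 0.19215818 0.21552239] 10.7667 [ 0.03233641 -0.21857403  0.10349186]
(178, 265) 0.0684
(212, 265) 0.0811
(438, 274) 0.0553
(459, 268) 0.0611
(477, 262) 0.0612
(328, 196) 0.061
(323, 222) 0.0755
```

View pics/t4.png

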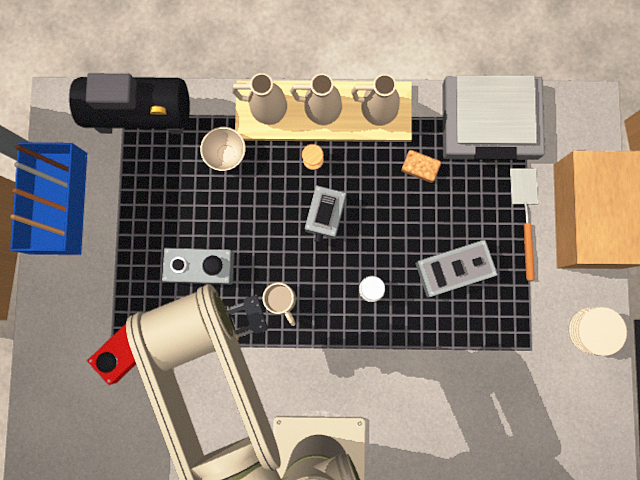

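The final top view shows all boxes and bystanders unmoved and the arm clear. The small button at (178,265) is up again at about 68 mm. The rocker is still on and the long key is still down, so I'm handing in.

```bash
python3 -c "
from h import *
print(order.close_job())"
```

```text
the job is handed in; nothing more can be done
None
```

I pressed the rocker, the long key and then the start button, each to its stop, and handed the job in at about 10.8 s; the last check showed the rocker on, the long key down and the start button back up, but no verdict came back.

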